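Close the guard and pump up the pellet press

TASK

Slide the pellet press's clear guard fully shut, then pump its hand lever until the die on the ram is squeezed firmly against the anvil above it. Stop when the lever turns clearly stiff and do not force it beyond that; let the lever come back up and leave the guard shut. Work the die only with the lever, never touch it, and leave the other things on the table where they are.

Things in the scene. Friction and masses are not known exactly. Their poses are not given: they have to be found in the camera images.
- press: White bench pellet press, fixed, upright. Origin: centre of its underside; z up, -x its front (guard side), y to the left seen from the robot. Base 200 (x) x 190 (y) x 90 high; two columns 22 dia at y +-78; crosshead 60 (x) x 190 (y) at height 250 to 285, a handwheel 68 dia above it to 335. Guard track along y at x -88, on top of the base, y -95 to +235.
- lever_hinge (a point): Centre of the lever's hinge, at (-40, -108, 88) mm in the press's frame; hinge axis along the press's x.
- lever_grip (a point): Point on the axis of the lever's round black grip (28 dia, 93 long), 170 mm from the hinge; the lever's end is 204 mm from it. The lever swings in the press's y-z plane at x = -40 mm, on its -y side: at rest it points to -y and 0.65 rad upward; fully pressed it is level, the grip's axis 88 mm above the table.
- lever (a joint): Lever angle, rad: 0 at rest (sprung up), 0.65 pressed fully down. Pressed at the grip point it takes about 7 N past the first quarter to 13 N at the bottom while the die is free; released, it springs back up in about 0.5 s. Once the die meets the anvil the force climbs before the bottom: 3 to 9 N above usual is a firm squeeze, keep below 16 N above or it overloads.
- platen (a point): Centre of the top of the ram's round platen (80 dia), under the die: 102 mm above the table at the start. Each full lever stroke (all the way down, all the way up) raises it about 10 mm and it stays up by itself; short strokes gain little or nothing. It cannot be lowered again here.
- guard_tab (a point): Point on the guard's tab: an upright metal plate 8 thick (y), 62 (x) towards the front from the pane, 50 high. The point is mid-thickness, at the height of the tab's upper edge (221 mm above the table) and 14 mm in from its front edge. It lies 138 mm in front of the press's origin; y = 30 mm in the press's frame when shut. The pane reaches 231 mm above the table.
- guard (a joint): Guard opening in m: 0 shut (pane centred across the front), 0.125 fully open; it opens to the press's +y, needs about 3 N to slide and stays where it is left.
- die: Steel pellet die, a stepped round block: 52 dia x 36 high with a 32 dia x 14 high plunger on top, 50 high in all. Loose on the ram's platen; origin: centre of its underside. It must come up against the anvil.
- anvil: Round steel anvil 60 dia hanging on its spindle under the crosshead, fixed, set at a different height each time (178 to 200 mm). Origin: centre of its flat underside, z up.
- wipes_tub: Bystander: white plastic tub with a lid, 90 dia x 140 high; origin at the centre of its underside.
- spare_die: Bystander: small steel stepped cylinder, 44 dia x 48 high (not in the press); origin at the centre of its underside.
- label_roll: Bystander: roll of labels, 80 dia x 50 high, on its flat side; origin at the centre of its underside.
- spacer: Bystander: steel ring, 48 dia x 10 high, lying beside the press; origin at the centre of its underside.
- spatula: Bystander: slim steel spatula with a black grip, 170 long x 12 wide x 10 high, lying flat; origin at the centre of its underside.
- vial_tray: Bystander: clear divided tray, 100 x 150 x 30 high; origin at the centre of its underside.
- beaker: Bystander: white plastic cup, 60 dia x 70 high; origin at the centre of its underside.
There are look-alikes about, which are no part of the job. What is shaped like the die but green is not meant.

How it is judged:
By the outcome, as a careful person would: the job done as asked, in the order asked, and still so for the second after the job is handed in, with the robot touching nothing.
It also fails if it takes over 59 s, if anything falls off the work surface, if the arm or the gripper's body presses on something with over 40 N, if the wrist force passes 120 N, or if a joint passes its speed limit or range.

ROBOT

A 6-joint arm with a two-finger parallel gripper is mounted at the origin on the work surface. World frame = base frame: x ahead of the robot, y to its left, z up, the work surface at z = 0. Lengths are in m, angles in rad, forces in N, time in s.
With the tool pointing down it reaches from about 0.425 to 0.95 m from the base axis. Payload 14.7 kg.
Tool frame: the origin (TCP) lies on the centre line of the jaws, within the pads' length; the fingertips stand 11 mm ahead of it and the grasp point (between the pads) lies 8 mm behind it; z points along the fingers, y is the line along which they close (so a half turn about z gives the same grasp; the last joint's range is limited). The gripper opens to 85 mm and grips with 20 to 120 N. Pads are 22 mm wide; open, the fingers measure 114 mm over their backs; the gripper's body (76 mm by 85 mm) begins 54 mm behind the grasp point. The pads swing forward as they close: fully open they stand 13 mm farther back than shut.
Start: joints at [-1.387, 0.48, 1.596, -0, 1.065, -0.047], TCP at [0.149, -0.633, 0.242] pointing down, gripper open.
Joint ranges: [-2.75, 2.75], [-0.82, 2.05], [0.23, 2.67], [-1.56, 4.7], [0.09, 2.69], [-2.92, 2.92]. Speed limits (rad/s): [1.89, 1.89, 2.39, 3.01, 3.01, 3.01].

INTERFACE

Orientations are given as a unit quaternion [w, x, y, z].
In Python, from workcell import arm gives the robot as it stands.
- The arm moves only by the shell command python3 -m crank 'ROWS'. ROWS is a JSON object of lists of equal length, an entry for each row: "fingers": the closure, from 0 (fully open) to 1 (shut); "delta_pos": the shift along the world's x, y, z as a fraction of full scale, a list of three; "yaw": the turn about the world's z as a fraction of full scale. In form: {"fingers": [fingers, ...], "delta_pos": [[dx, dy, dz], ...], "yaw": [yaw, ...]}. A call has 1 to 5 rows; each row shifts and turns the commanded pose from where the row before left it; what a row does not reach is not made up. Full scale, the value 1, is 120 mm for a shift and 2 rad for a turn. A row lasts 1/10 s, in which the tool goes at most 50 mm and 8.59 degrees, less where a joint would pass 70% of its speed; a pose out of reach is approached as far as the arm can. A call with a number of a shift or a turn outside -1 to 1 is refused whole. A call with a gripper value outside its range is refused whole. The fingers move at their own pace and stop on an object; the grip force is fixed at half the most. Time passes only in rows, so rows that do not move let the fingers close. It gives the time, the measured TCP pose, the force, the opening and the grip force at its end, in the units of the state.
- arm.read_state(): the state, without advancing time (a new reading comes with each control period).
- arm.snapshot(name): name is "scene" or "top" or "wrist"; returns (picture, depth): 384x512x3 uint8, red, green, blue; 384x512 float32, m along the optical axis (not along the pixel's ray), 0 where there is no reading.
- arm.camera_info(name): a dict with "camera_matrix" (3x3 intrinsics, pixels), "rvec" (rotation vector, rad) and "tvec" (3), from world to camera coordinates, as OpenCV has them; the wrist camera has in their place "hand_eye" (4x4, takes a point from camera to tool coordinates, whose origin is the TCP and whose axes are the flange's). Camera axes: x right, y down, z forward; pixel columns grow to the right and rows downward; lengths in m; the calibration is good to about 2 mm. The wrist camera is an equidistant fisheye: a pixel r from the principal point sees the ray r / f radians off the axis. A picture is of the moment at which its call begins: read the wrist's pose just before it. camera_info takes no time and is no camera call.
- arm.hand_in(): hands the job in; it is judged then, once.
Trained networks look in the newest picture that a camera, given by its name, has taken for a name from the list of things; names that differ only in an ending like _2 or _b are one class to them, and where a whole thing is asked for, a point or a joint stands for the part that bears it (a point fixed in the world has none). Each returns a list of dicts, best first, with "conf" (0 to 1); they miss things now and then, are a little off and sometimes report something else, mostly with a low value. They report only what shows in the picture. A call takes as long as a camera call. They do not tell look-alikes from the thing itself.
- arm.outline_of(camera, name): "mask" (384x512 bool, what is visible of it) and "box" ([left, top, right, bottom] in pixels, round what is visible of it).
The state is a dict: "time_s": time; "q": joint angles; "joint_vel": joint speeds; "effort": joint torques, N m; "position": TCP position; "tcp_rot": TCP orientation; "ft_force": force on the tool from outside, world axes, zero at the start; "ft_torque": the same for the moment, N m; "opening": finger opening in m; "finger_force": force on a finger pad.
Only numpy, scipy, OpenCV 4.12 (cv2) and the standard library are available. Lean on these libraries where they do the work, as an engineer would, in place of code of your own. Each camera call takes 0.05 s, during which the arm holds its last target. There are 200 camera calls.

## Working session

There is one attempt and no reset: what is moved stays moved. The work goes in short steps, Python scripts to look and compute and a shell command to move; the robot and the scene stay as the last step left them, time stands still between calls to the robot, and variables do not carry over. Pictures are saved under pics/ and viewed, at most 10 in all, crops included, and the job is handed in when it is done.

```bash
ls; mkdir -p pics
cat > h.py <<'E'
import numpy as np,cv2
from workcell import arm
def info(c):
    i=arm.camera_info(c);K=np.array(i["camera_matrix"]);R=cv2.Rodrigues(np.array(i["rvec"],float))[0];t=np.array(i["tvec"],float).ravel();return K,R,t
def cloud(c,d):
    K,R,t=info(c);v,u=np.mgrid[:384,:512]
    p=np.stack([(u-K[0,2])/K[0,0]*d,(v-K[1,2])/K[1,1]*d,d],-1)
    return (p-t)@R
E
python3 - <<'E'
from h import *
ims=[]
for c in("scene","top"):
    p,d=arm.snapshot(c);ims.append(p);np.savez(f"pics/{c}0.npz",p=p,d=d)
    K,R,t=info(c);print(c,-R.T@t,R[2],K[0,0],(d>0).mean())
    for n in("press","lever","lever_grip","guard","guard_tab","die","anvil","platen"):
        try:
            for o in arm.outline_of(c,n)[:2]:
                w=cloud(c,d)[o["mask"]&(d>0)];print(n,round(o["conf"],2),o["box"],np.round(np.median(w,0),3),np.round(w.min(0),3),np.round(w.max(0),3))
        except Exception as e:print(n,e)
for c,p in zip("st",ims): cv2.imwrite(f"pics/{c}0.png",cv2.resize(p[:,:,::-1],(800,600)))
print(arm.read_state())
E
```

```text
pics
scene [ 1.31734915 -0.32453133  0.8942523 ] [-0.68245117  0.30959251 -0.66212754] 387.2811394252909 0.9959360758463541
press 0.67 [201.6, 190.9, 255.5, 215.2] [ 0.587 -0.101  0.183] [ 0.393 -0.152  0.001] [0.599 0.007 0.221]
press 0.6 [201.9, 134.8, 342.3, 259.4] [0.635 0.093 0.123] [ 0.212 -0.15  -0.001] [0.714 0.452 0.3  ]
lever 0.93 [201.9, 189.6, 261.1, 214.5] [ 0.587 -0.101  0.184] [ 0.378 -0.152  0.001] [0.599 0.035 0.221]
lever 0.4 [287.4, 136.5, 314.2, 186.1] [0.615 0.115 0.322] [0.513 0.087 0.122] [0.64  0.21  0.333]
lever_grip 0.79 [200.4, 188.8, 255.6, 211.1] [ 0.587 -0.101  0.184] [ 0.393 -0.152  0.001] [0.599 0.014 0.221]
guard 0.65 [305.7, 133.6, 338.0, 174.9] [0.51  0.241 0.129] [0.458 0.131 0.106] [0.634 0.302 0.255]
guard_tab 0.76 [303.1, 138.0, 337.2, 176.5] [0.509 0.245 0.129] [0.471 0.203 0.106] [0.516 0.304 0.238]
die 0.76 [285.8, 186.3, 301.0, 209.3] [0.609 0.104 0.141] [0.561 0.053 0.094] [0.706 0.173 0.235]
die 0.63 [309.2, 257.2, 331.4, 278.2] [0.798 0.102 0.038] [0.761 0.083 0.002] [0.815 0.134 0.056]
anvil 0.93 [287.5, 135.7, 316.3, 185.6] [0.615 0.116
[... 1285 characters left out ...]
108]
{'time_s': 0.9, 'q': array([-1.38659367e+00,  4.80198033e-01,  1.59631634e+00,  1.72606049e-05,
        1.06509838e+00, -4.65980195e-02]), 'joint_vel': array([-0.00039584, -0.00074124, -0.00079747, -0.00080382, -0.00071693,
       -0.00116114]), 'effort': array([-1.75482881e-03, -9.50462079e+01, -4.30645573e+01, -3.03655534e-04,
        8.68561947e-04,  4.40486542e-05]), 'position': array([ 0.14871637, -0.63274345,  0.24229173]), 'tcp_rot': array([-1.05448566e-05,  9.93349248e-01,  1.15140222e-01,  6.84131017e-06]), 'ft_force': array([-0.81895423,  0.70147506, -0.25282894]), 'ft_torque': array([ 0.00171281,  0.00903253, -0.00513576]), 'finger_force': 0.0, 'opening': 0.08523923390528021}
```

View pics/s0.png

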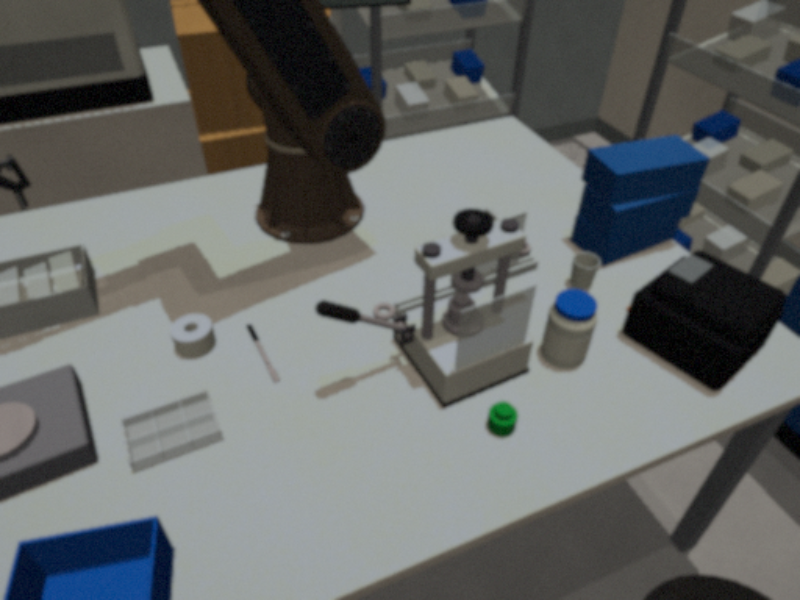

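View pics/t0.png

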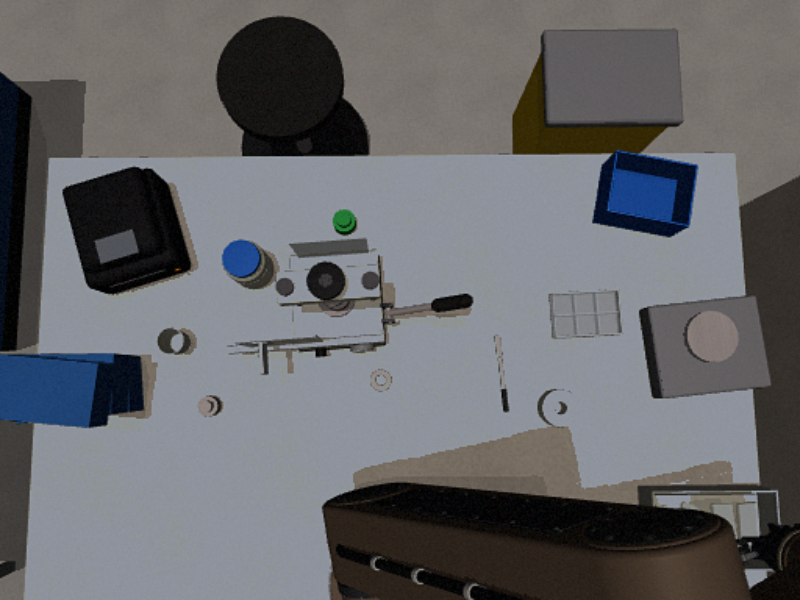

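Run:
```python
from h import *
for c in("scene","top"):
    z=np.load(f"pics/{c}0.npz");w=cloud(c,z["d"])
    x,y,h=w[...,0],w[...,1],w[...,2]
    def s(n,m):
        q=w[m];print(c,n,len(q),*( [np.round(np.percentile(q,k,0),3) for k in(2,50,98)] if len(q) else []))
    s("tab/pane top",(x>.4)&(x<.56)&(y>.1)&(y<.4)&(h>.19)&(h<.24))
    s("tab",(x>.4)&(x<.495)&(y>.1)&(y<.4)&(h>.17)&(h<.235))
    s("wheel",(h>.31)&(h<.34)&(x>.5)&(x<.75))
    s("xhead",(h>.275)&(h<.295)&(x>.5)&(x<.75)&(y>-.05)&(y<.3))
    s("base",(h>.082)&(h<.097)&(x>.45)&(x<.75)&(y>-.05)&(y<.3))
    g=(x>.5)&(x<.65)&(y>-.2)&(y<-.02)&(h>.1)&(h<.24);s("lever",g)
    q=w[g];yy=q[:,1]
    for a in np.arange(-.16,0,.02):
        k=q[(yy>a)&(yy<a+.02)]
        if len(k):print(round(a,2),len(k),np.round(k.min(0),3),np.round(k.max(0),3))
    m=cv2.minAreaRect(w[(h>.275)&(h<.295)&(x>.5)&(x<.75)&(y>-.05)&(y<.3)][:,:2].astype(np.float32));print(m)
```

```text
scene tab/pane top 113 [0.447 0.244 0.198] [0.506 0.283 0.225] [0.51  0.304 0.238]
scene tab 34 [0.446 0.248 0.216] [0.469 0.251 0.223] [0.49  0.258 0.226]
scene wheel 395 [0.577 0.089 0.319] [0.613 0.117 0.33 ] [0.639 0.15  0.332]
scene xhead 906 [0.582 0.028 0.276] [0.622 0.107 0.287] [0.64  0.209 0.293]
scene base 1301 [0.518 0.014 0.083] [0.634 0.072 0.092] [0.714 0.288 0.097]
scene lever 374 [ 0.576 -0.15   0.121] [ 0.589 -0.106  0.187] [ 0.597 -0.024  0.218]
-0.16 47 [ 0.576 -0.153  0.195] [ 0.599 -0.14   0.22 ]
-0.14 86 [ 0.576 -0.14   0.185] [ 0.599 -0.12   0.221]
-0.12 77 [ 0.575 -0.12   0.169] [ 0.597 -0.101  0.207]
-0.1 69 [ 0.575 -0.1    0.159] [ 0.595 -0.08   0.191]
-0.08 32 [ 0.577 -0.079  0.141] [ 0.587 -0.06   0.176]
-0.06 30 [ 0.576 -0.06   0.129] [ 0.586 -0.04   0.152]
-0.04 33 [ 0.572 -0.039  0.112] [ 0.582 -0.02   0.136]
((0.606802761554718, 0.12073558568954468), (0.062184955924749374, 0.18947654962539673), 3.89739727973938)
top tab/pane top 256 [0.448 0.151 0.192] [0.507 0.249 0.222] [0.518 0.295 0.238]
top tab 93 [0.445 0.248 0.175] [0.467 0.25  0.215] [0.493 0.256 0.225]
top wheel 470 [0.576 0.091 0.323] [0.606 0.121 0.328] [0.635 0.151 0.333]
top xhead 849 [0.574 0.028 0.279] [0.602 0.094 0.285] [0.637 0.212 0.295]
top base 1563 [0.511 0.022 0.085] [0.571 0.114 0.091] [0.702 0.262 0.096]
top lever 309 [ 0.57  -0.149  0.119] [ 0.58  -0.102  0.188] [ 0.596 -0.024  0.218]
-0.16 30 [ 0.572 -0.152  0.201] [ 0.597 -0.14   0.221]
-0.14 65 [ 0.57  -0.14   0.195] [ 0.597 -0.12   0.222]
-0.12 63 [ 0.569 -0.12   0.178] [ 0.596 -0.1    0.206]
-0.1 60 [ 0.568 -0.1    0.166] [ 0.595 -0.082  0.194]
-0.08 34 [ 0.572 -0.079  0.148] [ 0.591 -0.061  0.179]
-0.06 26 [ 0.572 -0.058  0.129] [ 0.586 -0.043  0.151]
-0.04 31 [ 0.571 -0.04   0.114] [ 0.583 -0.021  0.136]
((0.6066595315933228, 0.12128759920597076), (0.06109149381518364, 0.18993961811065674), 4.149577617645264)
```

The press fits at about (0.607, 0.121), yaw ≈ +0.07 rad. The tab is at (0.46, 0.25), about 109 mm open, and the lever grip is around (0.584, -0.125, 0.191). The scene view shows the steel die on the ram at px (460,312). The green look-alike at (502,418) and the spare die at top view (209,405) are not meant, and I won't be touching any of them.

First I close the fingers and travel round to the +y side of the tab.

```bash
python3 -m crank '{"fingers":[1,1,1,1,1],"delta_pos":[[0.2,0.28,0.15],[0.22,0.3,0.15],[0.22,0.3,0.15],[0.22,0.3,0.15],[0.22,0.3,0.1]],"yaw":[-0.04,-0.04,0,0,0]}'
python3 -m crank '{"fingers":[1,1,1,1,1],"delta_pos":[[0.22,0.3,0.05],[0.22,0.3,0],[0.22,0.3,0],[0.22,0.3,0],[0.22,0.3,0]],"yaw":[0,0,0,0,0]}'
python3 -m crank '{"fingers":[1,1,1,1,1],"delta_pos":[[0.22,0.3,0],[0.2,0.3,0],[0,0.35,0],[0,0.35,0],[0,0.35,0]],"yaw":[0,0,0,0,0]}'
```

```text
time_s: 1.4
position: [0.2792, -0.4539, 0.3276]
tcp_rot: [0.001, 0.999, 0.035, 0.0]
ft_force: [1.0, 0.1, 0.6]
opening: 0.0123
finger_force: 0.0
time_s: 1.9
position: [0.4111, -0.2736, 0.3326]
tcp_rot: [0.0, 0.999, 0.035, 0.0]
ft_force: [0.7, -0.8, 0.7]
opening: 0.0002
finger_force: 0.0
time_s: 2.4
position: [0.4605, -0.0755, 0.3323]
tcp_rot: [0.0, 0.999, 0.035, 0.0]
ft_force: [1.2, 0.9, -0.0]
opening: 0.0001
finger_force: 0.0
```

```bash
python3 -m crank '{"fingers":[1,1,1,1,1],"delta_pos":[[0,0.35,0],[0,0.35,0],[0,0.35,0],[0,0.35,0],[0,0.35,0]],"yaw":[0,0,0,0,0]}'
python3 -m crank '{"fingers":[1,1,1,1,1],"delta_pos":[[0,0.35,0],[0,0.35,0],[0,0.35,0],[0,0.35,0],[0,0,0]],"yaw":[0,0,0,0,0]}'
python3 -m crank '{"fingers":[1,1,1,1,1],"delta_pos":[[0,0,-0.3],[0,0,-0.3],[0,0,-0.3],[0,0,-0.16],[0,0,0]],"yaw":[0,0,0,0,0]}'
```

```text
time_s: 2.9
position: [0.4604, 0.1346, 0.3326]
tcp_rot: [-0.0, 0.999, 0.035, 0.0]
ft_force: [1.1, -0.8, -1.0]
opening: 0.0003
finger_force: 0.0
time_s: 3.4
position: [0.4605, 0.3051, 0.3321]
tcp_rot: [-0.001, 0.999, 0.037, 0.0]
ft_force: [0.2, -0.1, -0.3]
opening: 0.0003
finger_force: 0.0
time_s: 3.9
position: [0.4593, 0.2997, 0.2027]
tcp_rot: [0.001, 0.999, 0.035, -0.002]
ft_force: [0.4, -0.3, 0.5]
opening: -0.0001
finger_force: 0.0
```

Run:
```python
from h import *
c="scene";p,d=arm.snapshot(c)
cv2.imwrite("pics/s1.png",cv2.resize(p[110:250,190:370,::-1],(772,600),interpolation=2))
w=cloud("scene",d)
t,dt=arm.snapshot("top");cv2.imwrite("pics/t1.png",cv2.resize(t[120:290,120:330,::-1],(741,600),interpolation=2))
```

```text
(no output)
```

View pics/t1.png

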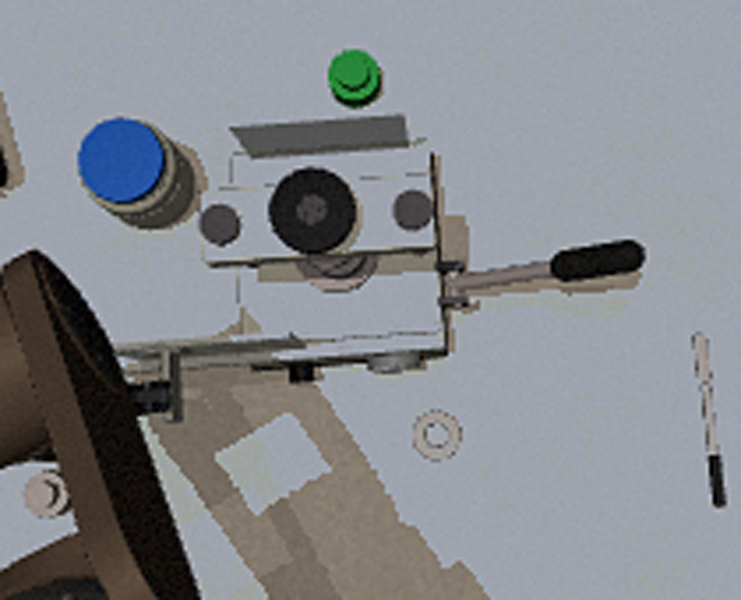

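View pics/s1.png

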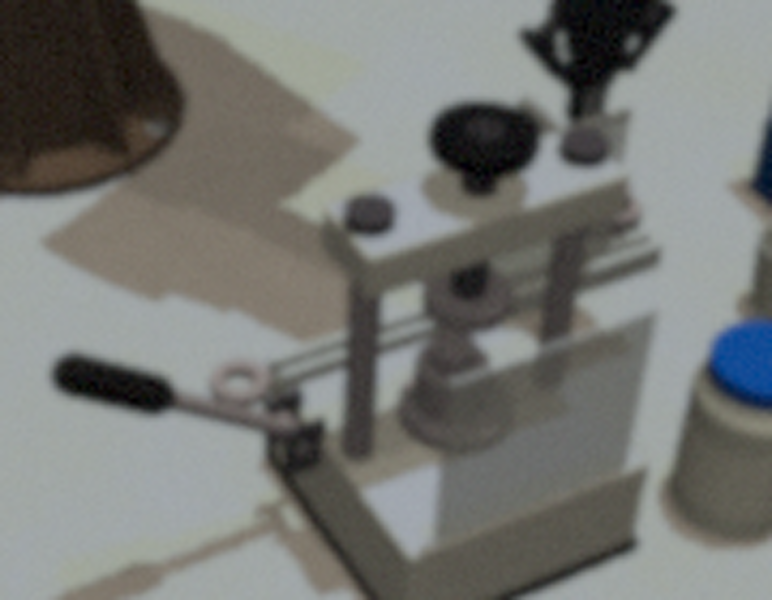

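The top view shows the closed fingers (px ~155,395) just on the +y side of the tab (178,385). The scene crop shows the steel die on the platen at (450,390), under the anvil at (470,300). I push towards shut.

```bash
python3 -m crank '{"fingers":[1,1,1,1,1],"delta_pos":[[0,-0.08,0],[0.01,-0.15,0],[0.01,-0.15,0],[0.01,-0.15,0],[0.01,-0.15,0]],"yaw":[0,0,0,0,0]}'
python3 -m crank '{"fingers":[1,1,1,1,1],"delta_pos":[[0.01,-0.15,0],[0.01,-0.1,0],[0,-0.06,0],[0,-0.04,0],[0,0,0]],"yaw":[0,0,0,0,0]}'
```

```text
time_s: 4.5
position: [0.4662, 0.2185, 0.2066]
tcp_rot: [-0.001, 0.999, 0.035, 0.001]
ft_force: [2.3, 2.9, -1.9]
opening: 0.0003
finger_force: 1.6
time_s: 5.0
position: [0.468, 0.1769, 0.2054]
tcp_rot: [0.0, 0.999, 0.035, 0.0]
ft_force: [0.3, -0.7, -0.7]
opening: -0.0
finger_force: 0.0
```

```bash
for i in 1; do python3 -m crank '{"fingers":[1,1,1],"delta_pos":[[0,-0.03,0],[0,-0.03,0],[0,-0.03,0]],"yaw":[0,0,0]}'
python3 -m crank '{"fingers":[1],"delta_pos":[[0,-0.02,0]],"yaw":[0]}'
python3 -m crank '{"fingers":[1],"delta_pos":[[0,-0.02,0]],"yaw":[0]}'; done
```

```text
time_s: 5.3
position: [0.4681, 0.1665, 0.2051]
tcp_rot: [-0.0, 0.999, 0.036, 0.0]
ft_force: [1.3, 3.2, 0.5]
opening: -0.0001
finger_force: 1.3
time_s: 5.4
position: [0.468, 0.1639, 0.2051]
tcp_rot: [-0.0, 0.999, 0.035, 0.0]
ft_force: [1.3, 2.8, 0.3]
opening: -0.0002
finger_force: 1.3
time_s: 5.5
position: [0.468, 0.1615, 0.2051]
tcp_rot: [-0.0, 0.999, 0.035, 0.0]
ft_force: [2.7, 3.2, 1.3]
opening: -0.0004
finger_force: 1.3
```

```bash
python3 -m crank '{"fingers":[1],"delta_pos":[[0,-0.015,0]],"yaw":[0]}'
python3 -m crank '{"fingers":[1],"delta_pos":[[0,-0.015,0]],"yaw":[0]}'
```

```text
time_s: 5.6
position: [0.468, 0.1599, 0.2051]
tcp_rot: [-0.0, 0.999, 0.035, 0.0]
ft_force: [0.4, 17.7, -1.7]
opening: -0.0001
finger_force: 8.9
time_s: 5.7
position: [0.468, 0.1595, 0.2051]
tcp_rot: [-0.001, 0.999, 0.035, 0.0]
ft_force: [-1.9, 35.6, -4.3]
opening: -0.0001
finger_force: 17.4
```

```bash
python3 -m crank '{"fingers":[1],"delta_pos":[[0,-0.01,0]],"yaw":[0]}'
```

```text
time_s: 5.8
position: [0.4681, 0.1594, 0.2052]
tcp_rot: [-0.002, 0.999, 0.034, 0.0]
ft_force: [-2.3, 43.0, -4.5]
opening: -0.0001
finger_force: 21.3
```

The guard is against its stop (y 0.159, as predicted). I back off and go to the lever.

```bash
python3 -m crank '{"fingers":[1,1,1,1,1],"delta_pos":[[0,0.1,0],[0,0.2,0],[0,0,0.35],[0,0,0.35],[0,0,0.35]],"yaw":[0,0,0,0,0]}'
python3 -m crank '{"fingers":[1,1,1,1,1],"delta_pos":[[0,-0.35,0],[0,-0.35,0],[0,-0.35,0],[0,-0.35,0],[0,-0.35,0]],"yaw":[0,0,0,0,0]}'
python3 -m crank '{"fingers":[1,1,1,1,1],"delta_pos":[[0.1,-0.35,0],[0.3,-0.35,0],[0.3,-0.3,0],[0.27,0,0],[0,0,0]],"yaw":[0,0,0,0,0]}'
python3 - <<'E'
from h import *
p,d=arm.snapshot("scene");w=cloud("scene",d);x,y,h=w[...,0],w[...,1],w[...,2]
q=w[(x>.42)&(x<.6)&(y>.0)&(y<.4)&(h>.17)&(h<.24)];print(len(q),np.round(q[:,1].min(),3),np.round(q[:,1].max(),3))
t,d=arm.snapshot("top");w=cloud("top",d);x,y,h=w[...,0],w[...,1],w[...,2]
q=w[(x>.43)&(x<.49)&(y>.0)&(y<.4)&(h>.19)&(h<.235)];print(len(q),np.round(np.median(q,0),3))
cv2.imwrite("pics/t2.png",cv2.resize(t[120:290,120:330,::-1],(741,600),interpolation=2))
cv2.imwrite("pics/s2.png",cv2.resize(p[110:250,190:370,::-1],(772,600),interpolation=2))
print(arm.read_state()["position"])
E
```

```text
time_s: 6.3
position: [0.4671, 0.1926, 0.3322]
tcp_rot: [0.0, 0.999, 0.036, -0.001]
ft_force: [1.3, 1.1, 0.1]
opening: 0.0
finger_force: 0.0
time_s: 6.8
position: [0.4671, -0.0188, 0.331]
tcp_rot: [0.0, 0.999, 0.036, -0.0]
ft_force: [0.3, -0.3, 0.6]
opening: 0.0001
finger_force: 0.0
time_s: 7.3
position: [0.5827, -0.1339, 0.33]
tcp_rot: [-0.0, 0.999, 0.035, -0.0]
ft_force: [0.1, -0.1, -0.1]
opening: -0.0002
finger_force: 0.0
269 0.038 0.191
47 [0.474 0.14  0.221]
[ 0.57978881 -0.13259073  0.33018043]
```

View pics/s2.png

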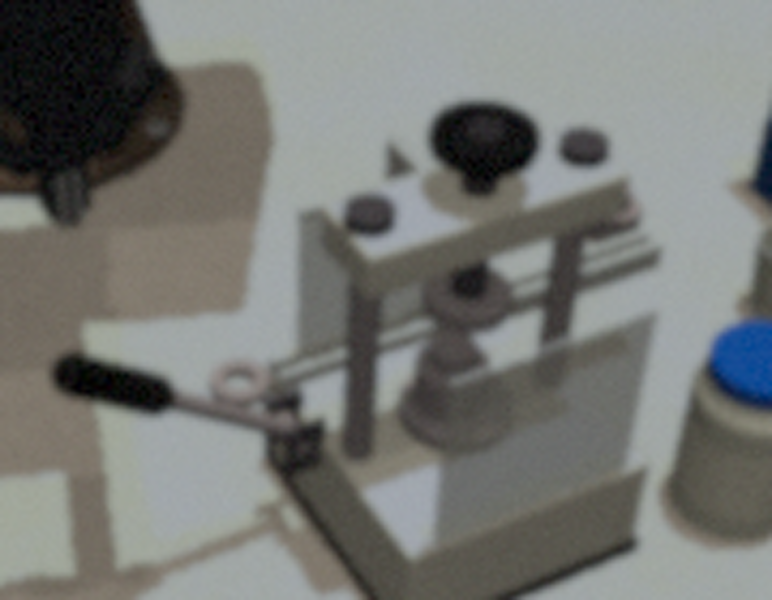

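The scene crop shows the pane centred across the front (left edge px ~310, tab top at 400,160). The tab measures y = 0.140, so the guard is shut. The die is on the platen at (450,390), with a clear gap to the anvil. Now stroke 1, logging the baseline force.

```bash
f(){ grep -E "time|position|ft_force|Err|refus"|tr '\n' ' ';echo; }
python3 -m crank '{"fingers":[1,1,1,1],"delta_pos":[[0.03,0,-0.25],[0,0,-0.25],[0,0,-0.2],[0,0,0]],"yaw":[0,0,0,0]}'|f
python3 -m crank '{"fingers":[1,1],"delta_pos":[[0,-0.02,-0.1],[0,-0.02,-0.1]],"yaw":[0,0]}'|f
python3 -m crank '{"fingers":[1,1],"delta_pos":[[0,-0.02,-0.1],[0,-0.02,-0.1]],"yaw":[0,0]}'|f
python3 -m crank '{"fingers":[1,1],"delta_pos":[[0,-0.02,-0.1],[0,-0.02,-0.1]],"yaw":[0,0]}'|f
python3 -m crank '{"fingers":[1],"delta_pos":[[0,-0.02,-0.1]],"yaw":[0]}'|f
python3 -m crank '{"fingers":[1],"delta_pos":[[0,-0.02,-0.1]],"yaw":[0]}'|f
python3 -m crank '{"fingers":[1],"delta_pos":[[0,-0.02,-0.1]],"yaw":[0]}'|f
```

```text
time_s: 7.8 position: [0.581, -0.1315, 0.2444] ft_force: [-0.9, -0.2, -0.4] 
time_s: 8.0 position: [0.5845, -0.1376, 0.2241] ft_force: [-0.3, 2.5, 1.7] 
time_s: 8.2 position: [0.5842, -0.1425, 0.1988] ft_force: [0.9, -0.6, 6.2] 
time_s: 8.4 position: [0.5845, -0.1475, 0.175] ft_force: [0.4, 1.2, 11.4] 
time_s: 8.5 position: [0.5846, -0.1499, 0.1631] ft_force: [0.6, -2.9, 13.3] 
time_s: 8.6 position: [0.5847, -0.1524, 0.1511] ft_force: [0.6, -6.6, 14.2] 
time_s: 8.7 position: [0.5849, -0.1548, 0.1392] ft_force: [3.4, 0.4, 12.4]
```

```bash
f(){ grep -E "time|position|ft_force|Err|refus"|tr '\n' ' ';echo; }
python3 -m crank '{"fingers":[1],"delta_pos":[[0,-0.02,-0.1]],"yaw":[0]}'|f
python3 -m crank '{"fingers":[1],"delta_pos":[[0,0,-0.07]],"yaw":[0]}'|f
python3 -m crank '{"fingers":[1],"delta_pos":[[0,0,-0.02]],"yaw":[0]}'|f
python3 -m crank '{"fingers":[1],"delta_pos":[[0,0,-0.015]],"yaw":[0]}'|f
python3 -m crank '{"fingers":[1],"delta_pos":[[0,0,0]],"yaw":[0]}'|f
```

```text
time_s: 8.8 position: [0.5851, -0.1572, 0.1272] ft_force: [2.6, 1.6, 11.7] 
time_s: 8.9 position: [0.5852, -0.1578, 0.1187] ft_force: [0.5, 0.1, 14.0] 
time_s: 9.0 position: [0.585, -0.1575, 0.1161] ft_force: [0.2, -6.1, 13.8] 
time_s: 9.1 position: [0.5851, -0.1576, 0.1148] ft_force: [0.6, -5.4, 14.0] 
time_s: 9.2 position: [0.5851, -0.1576, 0.1149] ft_force: [1.4, -5.8, 12.1]
```

```bash
f(){ grep -E "time|position|ft_force|Err|refus"|tr '\n' ' ';echo; }
python3 -m crank '{"fingers":[1],"delta_pos":[[0,0,-0.01]],"yaw":[0]}'|f
python3 -m crank '{"fingers":[1],"delta_pos":[[0,0,-0.005]],"yaw":[0]}'|f
python3 - <<'E'
from h import *
p,d=arm.snapshot("scene");w=cloud("scene",d);x,y,h=w[...,0],w[...,1],w[...,2]
q=w[(x>.56)&(x<.61)&(y>-.18)&(y<-.05)&(h>.06)&(h<.14)]
print(len(q),np.round(np.percentile(q,[2,50,98],0),3))
E
```

```text
time_s: 9.3 position: [0.5851, -0.1577, 0.114] ft_force: [-0.4, -7.6, 13.4] 
time_s: 9.4 position: [0.5851, -0.1577, 0.1133] ft_force: [0.6, -6.4, 13.5] 
402 [[ 0.575 -0.178  0.085]
 [ 0.591 -0.138  0.1  ]
 [ 0.599 -0.056  0.136]]
```

```bash
f(){ grep -E "time|position|ft_force|Err|refus"|tr '\n' ' ';echo; }
python3 -m crank '{"fingers":[1],"delta_pos":[[0,0,-0.007]],"yaw":[0]}'|f
python3 -m crank '{"fingers":[1],"delta_pos":[[0,0,-0.004]],"yaw":[0]}'|f
```

```text
time_s: 9.55 position: [0.5851, -0.1578, 0.1126] ft_force: [-1.4, -6.4, 23.0] 
time_s: 9.65 position: [0.5852, -0.1578, 0.1125] ft_force: [-3.3, -5.3, 27.2]
```

The bottom stop is at z ≈ 0.1127, so I will stop at ~0.1133 on later strokes. Up, then check the platen rise.

```bash
f(){ grep -E "time|position|ft_force|Err|refus"|tr '\n' ' ';echo; }
python3 -m crank '{"fingers":[1,1,1,1,1],"delta_pos":[[0,0.04,0.2],[0,0.04,0.25],[0,0.06,0.3],[0,0.06,0.36],[0,0,0]],"yaw":[0,0,0,0,0]}'|f
python3 -m crank '{"fingers":[1,1,1],"delta_pos":[[0,0,0],[0,0,0],[0,0,0]],"yaw":[0,0,0]}'|f
python3 - <<'E'
from h import *
for c in("scene",):
    p,d=arm.snapshot(c);w=cloud(c,d);x,y,h=w[...,0],w[...,1],w[...,2]
    q=w[(x>.55)&(x<.62)&(y>-.18)&(y<-.05)&(h>.06)&(h<.215)];print(len(q),q[:,2].max(),q[:,2].min())
    z=np.load("pics/scene0.npz");w0=cloud(c,z["d"])
    for W in(w0,w):
        for u,v in((292,206),(288,208),(293,192),(296,188)):print(np.round(W[v,u],3),end=" ")
        print()
    cv2.imwrite("pics/s3.png",cv2.resize(np.hstack([z["p"][160:225,265:325,::-1],p[160:225,265:325,::-1]]),(800,433),interpolation=2))
E
```

```text
time_s: 10.15 position: [0.5863, -0.1326, 0.2495] ft_force: [0.8, -0.3, -0.2] 
time_s: 10.45 position: [0.5831, -0.1325, 0.2431] ft_force: [0.0, -0.7, 0.2] 
291 0.2143383355153653 0.13551710205154646
[0.62  0.102 0.113] [0.613 0.093 0.102] [0.607 0.108 0.155] [0.595 0.124 0.155] 
[0.621 0.101 0.114] [0.623 0.087 0.113] [0.611 0.106 0.158] [0.604 0.119 0.164]
```

View pics/s3.png

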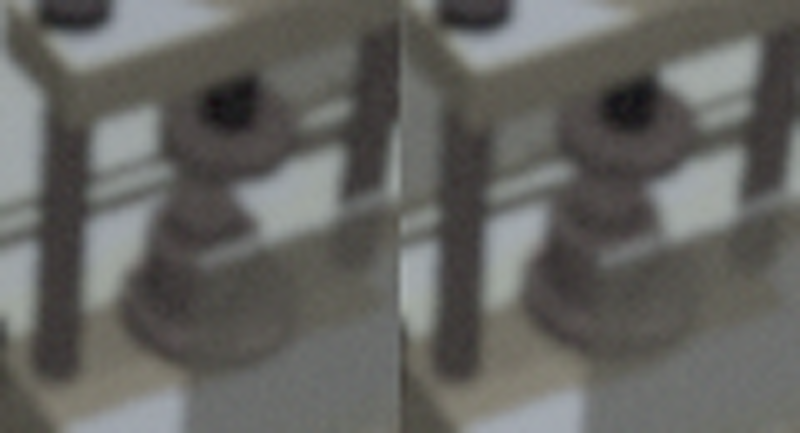

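The platen is up about 10 mm and the die has risen with it. Stroke 2.

```bash
f(){ grep -E "time|position|ft_force|Err|refus"|tr '\n' ' ';echo; }
python3 -m crank '{"fingers":[1,1,1,1],"delta_pos":[[0,-0.02,-0.1],[0,-0.02,-0.1],[0,-0.02,-0.1],[0,-0.02,-0.1]],"yaw":[0,0,0,0]}'|f
python3 -m crank '{"fingers":[1,1],"delta_pos":[[0,-0.02,-0.1],[0,-0.02,-0.1]],"yaw":[0,0]}'|f
python3 -m crank '{"fingers":[1],"delta_pos":[[0,-0.02,-0.1]],"yaw":[0]}'|f
python3 -m crank '{"fingers":[1],"delta_pos":[[0,-0.02,-0.1]],"yaw":[0]}'|f
python3 -m crank '{"fingers":[1],"delta_pos":[[0,-0.02,-0.1]],"yaw":[0]}'|f
python3 -m crank '{"fingers":[1],"delta_pos":[[0,-0.02,-0.1]],"yaw":[0]}'|f
python3 -m crank '{"fingers":[1],"delta_pos":[[0,0,-0.05]],"yaw":[0]}'|f
python3 -m crank '{"fingers":[1],"delta_pos":[[0,0,-0.015]],"yaw":[0]}'|f
python3 -m crank '{"fingers":[1],"delta_pos":[[0,0,0]],"yaw":[0]}'|f
```

```text
time_s: 10.9 position: [0.5839, -0.1425, 0.1954] ft_force: [0.0, -0.9, 12.3] 
time_s: 11.1 position: [0.5843, -0.1474, 0.1719] ft_force: [0.2, -3.0, 14.0] 
time_s: 11.2 position: [0.5843, -0.1498, 0.1599] ft_force: [1.0, -2.5, 14.1] 
time_s: 11.3 position: [0.5844, -0.1523, 0.1479] ft_force: [1.8, -4.5, 14.1] 
time_s: 11.4 position: [0.5847, -0.1552, 0.1361] ft_force: [1.9, -5.7, 15.3] 
time_s: 11.5 position: [0.5848, -0.1576, 0.1242] ft_force: [1.6, -1.9, 12.8] 
time_s: 11.6 position: [0.5847, -0.1577, 0.1177] ft_force: [1.8, -3.6, 13.7] 
time_s: 11.7 position: [0.5847, -0.1576, 0.116] ft_force: [0.8, -7.3, 13.5] 
time_s: 11.8 position: [0.5846, -0.1576, 0.1163] ft_force: [0.5, -6.8, 13.0]
```

```bash
f(){ grep -E "time|position|ft_force|Err|refus"|tr '\n' ' ';echo; }
python3 -m crank '{"fingers":[1,1],"delta_pos":[[0,0,-0.015],[0,0,-0.008]],"yaw":[0,0]}'|f
python3 -m crank '{"fingers":[1,1,1,1,1],"delta_pos":[[0,0.04,0.2],[0,0.04,0.25],[0,0.06,0.3],[0,0.06,0.34],[0,0,0]],"yaw":[0,0,0,0,0]}'|f
python3 -m crank '{"fingers":[1,1,1],"delta_pos":[[0,0,0],[0,0,0],[0,0,0]],"yaw":[0,0,0]}'|f
python3 -m crank '{"fingers":[1,1,1,1],"delta_pos":[[0,-0.02,-0.1],[0,-0.02,-0.1],[0,-0.02,-0.1],[0,-0.02,-0.1]],"yaw":[0,0,0,0]}'|f
python3 -m crank '{"fingers":[1,1],"delta_pos":[[0,-0.02,-0.1],[0,-0.02,-0.1]],"yaw":[0,0]}'|f
python3 -m crank '{"fingers":[1],"delta_pos":[[0,-0.01,-0.05]],"yaw":[0]}'|f
python3 -m crank '{"fingers":[1],"delta_pos":[[0,-0.01,-0.05]],"yaw":[0]}'|f
```

```text
time_s: 12.0 position: [0.5847, -0.1578, 0.1139] ft_force: [-0.3, -7.9, 13.6] 
time_s: 12.5 position: [0.586, -0.1325, 0.2488] ft_force: [1.0, 0.1, 0.6] 
time_s: 12.8 position: [0.583, -0.1325, 0.2431] ft_force: [-0.5, -0.2, -0.4] 
time_s: 13.2 position: [0.5839, -0.1425, 0.1957] ft_force: [-0.4, 0.7, 12.5] 
time_s: 13.4 position: [0.5842, -0.1474, 0.1721] ft_force: [0.6, -1.3, 13.3] 
time_s: 13.5 position: [0.584, -0.1488, 0.1656] ft_force: [-0.1, -4.7, 13.8] 
time_s: 13.6 position: [0.5843, -0.1499, 0.1601] ft_force: [0.0, -4.2, 13.3]
```

```bash
cat > g.sh <<'E'
# print one line; fail (break the && chain) when the z force passes 17.5 N
g(){ o=$(cat); echo "$o"|grep -E "position|ft_force|Err|refus"|tr '\n' ' ';echo; echo "$o"|grep ft_force|tr -d '[],'|awk '{exit !($4<17.5)}'; }
E
. ./g.sh
python3 -m crank '{"fingers":[1],"delta_pos":[[0,-0.006,-0.03]],"yaw":[0]}'|g &&
python3 -m crank '{"fingers":[1],"delta_pos":[[0,-0.006,-0.03]],"yaw":[0]}'|g &&
python3 -m crank '{"fingers":[1],"delta_pos":[[0,-0.006,-0.03]],"yaw":[0]}'|g &&
python3 -m crank '{"fingers":[1],"delta_pos":[[0,-0.006,-0.03]],"yaw":[0]}'|g &&
python3 -m crank '{"fingers":[1],"delta_pos":[[0,-0.006,-0.03]],"yaw":[0]}'|g &&
python3 -m crank '{"fingers":[1],"delta_pos":[[0,-0.006,-0.03]],"yaw":[0]}'|g &&
python3 -m crank '{"fingers":[1],"delta_pos":[[0,-0.006,-0.03]],"yaw":[0]}'|g &&
python3 -m crank '{"fingers":[1],"delta_pos":[[0,-0.006,-0.03]],"yaw":[0]}'|g &&
python3 -m crank '{"fingers":[1],"delta_pos":[[0,-0.006,-0.03]],"yaw":[0]}'|g &&
python3 -m crank '{"fingers":[1],"delta_pos":[[0,-0.006,-0.03]],"yaw":[0]}'|g &&
python3 -m crank '{"fingers":[1],"delta_pos":[[0,0,-0.03]],"yaw":[0]}'|g &&
python3 -m crank '{"fingers":[1],"delta_pos":[[0,0,-0.02]],"yaw":[0]}'|g
```

```text
position: [0.5844, -0.151, 0.1566] ft_force: [0.4, -5.6, 14.1] 
position: [0.5844, -0.1514, 0.1532] ft_force: [2.7, 0.3, 12.6] 
position: [0.5845, -0.1522, 0.1497] ft_force: [1.7, -4.3, 12.3] 
position: [0.5846, -0.1531, 0.1462] ft_force: [0.6, -5.5, 14.7] 
position: [0.5846, -0.154, 0.1426] ft_force: [0.8, -7.5, 12.9] 
position: [0.5847, -0.1549, 0.1391] ft_force: [1.3, -7.5, 13.8] 
position: [0.5848, -0.1556, 0.1355] ft_force: [1.0, -7.8, 14.2] 
position: [0.5848, -0.1564, 0.1319] ft_force: [1.5, -8.2, 14.2] 
position: [0.5848, -0.1571, 0.1283] ft_force: [1.9, -7.2, 13.5] 
position: [0.5849, -0.1578, 0.1247] ft_force: [1.5, -5.3, 13.2] 
position: [0.5848, -0.1577, 0.1211] ft_force: [2.1, 0.9, 12.8] 
position: [0.5848, -0.1576, 0.1186] ft_force: [0.8, -7.1, 13.3]
```

```bash
. ./g.sh
python3 -m crank '{"fingers":[1],"delta_pos":[[0,0,-0.02]],"yaw":[0]}'|g &&
python3 -m crank '{"fingers":[1],"delta_pos":[[0,0,-0.012]],"yaw":[0]}'|g &&
python3 -m crank '{"fingers":[1],"delta_pos":[[0,0,-0.008]],"yaw":[0]}'|g
```

```text
position: [0.5849, -0.1578, 0.1163] ft_force: [1.9, -9.7, 13.8] 
position: [0.5848, -0.1579, 0.1149] ft_force: [1.4, -10.2, 13.9] 
position: [0.5849, -0.158, 0.114] ft_force: [0.8, -9.9, 13.7]
```

Stroke 3 was free. I let the lever up, measure the remaining gap, and begin stroke 4.

```bash
. ./g.sh
python3 -m crank '{"fingers":[1,1,1,1,1],"delta_pos":[[0,0.04,0.2],[0,0.04,0.25],[0,0.06,0.3],[0,0.06,0.34],[0,0,0]],"yaw":[0,0,0,0,0]}'|g
python3 -m crank '{"fingers":[1,1,1],"delta_pos":[[0,0,0],[0,0,0],[0,0,0]],"yaw":[0,0,0]}'|g
python3 - <<'E'
from h import *
p,d=arm.snapshot("scene")
z=np.load("pics/scene0.npz")
cv2.imwrite("pics/s4.png",cv2.resize(np.hstack([z["p"][160:225,265:325,::-1],p[160:225,265:325,::-1]]),(800,433),interpolation=2))
E
```

```text
position: [0.5859, -0.1326, 0.2487] ft_force: [0.4, 0.5, -0.6] 
position: [0.583, -0.1325, 0.2431] ft_force: [0.1, -0.2, -0.3]
```

View pics/s4.png

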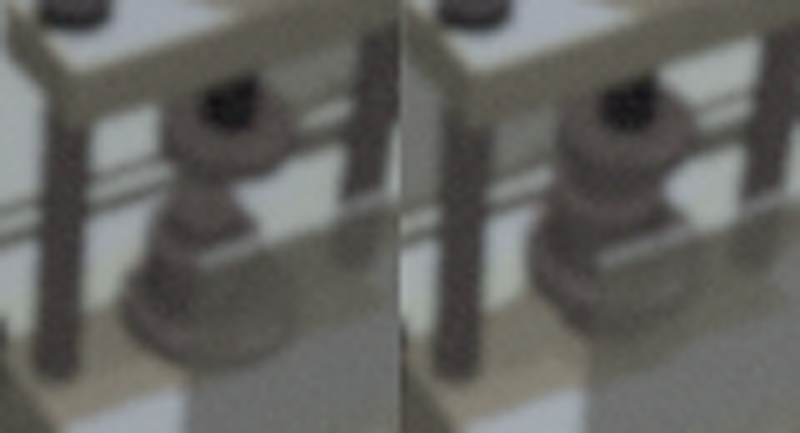

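The die plunger (px ~620,185) is now just under the anvil (625,150), so stroke 4 goes guarded in small steps.

```bash
. ./g.sh
python3 -m crank '{"fingers":[1,1],"delta_pos":[[0,-0.02,-0.1],[0,-0.02,-0.1]],"yaw":[0,0]}'|g &&
python3 -m crank '{"fingers":[1],"delta_pos":[[0,-0.01,-0.05]],"yaw":[0]}'|g &&
python3 -m crank '{"fingers":[1],"delta_pos":[[0,-0.01,-0.05]],"yaw":[0]}'|g &&
python3 -m crank '{"fingers":[1],"delta_pos":[[0,-0.01,-0.05]],"yaw":[0]}'|g &&
python3 -m crank '{"fingers":[1],"delta_pos":[[0,-0.01,-0.05]],"yaw":[0]}'|g &&
python3 -m crank '{"fingers":[1],"delta_pos":[[0,-0.01,-0.05]],"yaw":[0]}'|g &&
python3 -m crank '{"fingers":[1],"delta_pos":[[0,-0.006,-0.03]],"yaw":[0]}'|g &&
python3 -m crank '{"fingers":[1],"delta_pos":[[0,-0.006,-0.03]],"yaw":[0]}'|g &&
python3 -m crank '{"fingers":[1],"delta_pos":[[0,-0.006,-0.03]],"yaw":[0]}'|g &&
python3 -m crank '{"fingers":[1],"delta_pos":[[0,-0.006,-0.03]],"yaw":[0]}'|g &&
python3 -m crank '{"fingers":[1],"delta_pos":[[0,-0.006,-0.03]],"yaw":[0]}'|g &&
python3 -m crank '{"fingers":[1],"delta_pos":[[0,-0.006,-0.03]],"yaw":[0]}'|g &&
python3 -m crank '{"fingers":[1],"delta_pos":[[0,-0.006,-0.03]],"yaw":[0]}'|g &&
python3 -m crank '{"fingers":[1],"delta_pos":[[0,-0.006,-0.03]],"yaw":[0]}'|g
```

```text
position: [0.5839, -0.1376, 0.2197] ft_force: [-0.1, 0.9, 1.5] 
position: [0.5832, -0.1387, 0.2129] ft_force: [-0.0, -0.8, 3.8] 
position: [0.5836, -0.1399, 0.2079] ft_force: [-1.0, -0.7, 7.0] 
position: [0.584, -0.1412, 0.2025] ft_force: [-0.6, 0.8, 9.3] 
position: [0.5843, -0.1425, 0.1968] ft_force: [-0.4, -1.6, 11.8] 
position: [0.5845, -0.1437, 0.191] ft_force: [0.2, -2.7, 12.9] 
position: [0.5845, -0.1445, 0.1873] ft_force: [0.2, 2.2, 11.1] 
position: [0.5845, -0.1452, 0.1839] ft_force: [1.3, 0.2, 12.1] 
position: [0.5847, -0.1459, 0.1804] ft_force: [0.8, -1.7, 12.9] 
position: [0.5847, -0.1466, 0.1768] ft_force: [1.0, -2.2, 12.4] 
position: [0.5847, -0.1474, 0.1733] ft_force: [0.4, -1.6, 13.0] 
position: [0.5848, -0.1482, 0.1697] ft_force: [0.3, 1.8, 10.4] 
position: [0.5849, -0.149, 0.1662] ft_force: [0.8, -5.4, 13.9] 
position: [0.5849, -0.1496, 0.1625] ft_force: [1.9, -2.2, 12.9]
```

```bash
. ./g.sh
python3 -m crank '{"fingers":[1],"delta_pos":[[0,-0.006,-0.03]],"yaw":[0]}'|g &&
python3 -m crank '{"fingers":[1],"delta_pos":[[0,-0.006,-0.03]],"yaw":[0]}'|g &&
python3 -m crank '{"fingers":[1],"delta_pos":[[0,-0.006,-0.03]],"yaw":[0]}'|g &&
python3 -m crank '{"fingers":[1],"delta_pos":[[0,-0.006,-0.03]],"yaw":[0]}'|g &&
python3 -m crank '{"fingers":[1],"delta_pos":[[0,-0.006,-0.03]],"yaw":[0]}'|g &&
python3 -m crank '{"fingers":[1],"delta_pos":[[0,-0.006,-0.03]],"yaw":[0]}'|g &&
python3 -m crank '{"fingers":[1],"delta_pos":[[0,-0.006,-0.03]],"yaw":[0]}'|g &&
python3 -m crank '{"fingers":[1],"delta_pos":[[0,-0.006,-0.03]],"yaw":[0]}'|g &&
python3 -m crank '{"fingers":[1],"delta_pos":[[0,-0.006,-0.03]],"yaw":[0]}'|g &&
python3 -m crank '{"fingers":[1],"delta_pos":[[0,-0.006,-0.03]],"yaw":[0]}'|g &&
python3 -m crank '{"fingers":[1],"delta_pos":[[0,0,-0.02]],"yaw":[0]}'|g &&
python3 -m crank '{"fingers":[1],"delta_pos":[[0,0,-0.02]],"yaw":[0]}'|g &&
python3 -m crank '{"fingers":[1],"delta_pos":[[0,0,-0.02]],"yaw":[0]}'|g &&
python3 -m crank '{"fingers":[1],"delta_pos":[[0,0,-0.02]],"yaw":[0]}'|g
```

```text
position: [0.585, -0.1506, 0.159] ft_force: [1.6, -5.8, 13.9] 
position: [0.5849, -0.1511, 0.1554] ft_force: [2.3, -0.7, 12.1] 
position: [0.5851, -0.1519, 0.1518] ft_force: [0.9, -4.8, 13.7] 
position: [0.5851, -0.1529, 0.1483] ft_force: [1.4, -5.8, 14.4] 
position: [0.5852, -0.1538, 0.1447] ft_force: [1.3, -8.1, 13.8] 
position: [0.5852, -0.1547, 0.1412] ft_force: [1.5, -8.5, 14.9] 
position: [0.5853, -0.1555, 0.1376] ft_force: [1.2, -9.0, 13.5] 
position: [0.5854, -0.1563, 0.134] ft_force: [1.5, -10.0, 14.7] 
position: [0.5854, -0.157, 0.1304] ft_force: [2.3, -8.3, 13.9] 
position: [0.5855, -0.1577, 0.1268] ft_force: [2.0, -7.6, 15.5] 
position: [0.5855, -0.1579, 0.1244] ft_force: [1.2, -12.3, 15.9] 
position: [0.5855, -0.1578, 0.1222] ft_force: [0.6, -9.7, 16.9] 
position: [0.5855, -0.158, 0.1199] ft_force: [-0.3, -12.7, 18.3]
```

The force is climbing steadily, now about 4.5 N above usual, so the die has met the anvil. One more small step to be clearly inside the 3 to 9 N band.

```bash
. ./g.sh
python3 -m crank '{"fingers":[1],"delta_pos":[[0,0,-0.012]],"yaw":[0]}'|g
python3 -m crank '{"fingers":[1],"delta_pos":[[0,0,0]],"yaw":[0]}'|g
```

```text
position: [0.5855, -0.1582, 0.1185] ft_force: [-0.3, -13.0, 20.0] 
position: [0.5855, -0.1582, 0.1185] ft_force: [-0.4, -12.8, 18.7]
```

That is about +5.5 N, mid-band, so I stop here. I release the lever, clear away upward, and check.

```bash
. ./g.sh
python3 -m crank '{"fingers":[1,1,1,1,1],"delta_pos":[[0,0.03,0.15],[0,0.03,0.2],[0,0.04,0.3],[0,0.04,0.35],[0,0,0.35]],"yaw":[0,0,0,0,0]}'|g
python3 -m crank '{"fingers":[1,1,1,1,1],"delta_pos":[[0,-0.2,0.3],[0,-0.3,0],[0,-0.3,0],[0,0,0],[0,0,0]],"yaw":[0,0,0,0,0]}'|g
python3 - <<'E'
from h import *
p,d=arm.snapshot("scene");w=cloud("scene",d);x,y,h=w[...,0],w[...,1],w[...,2]
q=w[(x>.56)&(x<.61)&(y>-.17)&(y<-.05)&(h>.1)&(h<.24)];print("lever top",q[:,2].max())
t,d=arm.snapshot("top");w=cloud("top",d);x,y,h=w[...,0],w[...,1],w[...,2]
q=w[(x>.43)&(x<.49)&(y>.0)&(y<.4)&(h>.19)&(h<.235)];print("tab",len(q),np.round(np.median(q,0),3))
cv2.imwrite("pics/s5.png",cv2.resize(p[110:250,190:370,::-1],(772,600),interpolation=2))
s=arm.read_state();print(s["time_s"],s["position"],s["ft_force"])
E
```

```text
position: [0.5833, -0.1388, 0.2802] ft_force: [0.6, -0.6, -0.0] 
position: [0.5834, -0.236, 0.3145] ft_force: [-0.6, -0.4, -0.9] 
lever top 0.22053021341604437
tab 48 [0.472 0.14  0.22 ]
20.05 [ 0.58358976 -0.23476366  0.31481672] [0.308284   0.25673693 0.88896656]
```

View pics/s5.png

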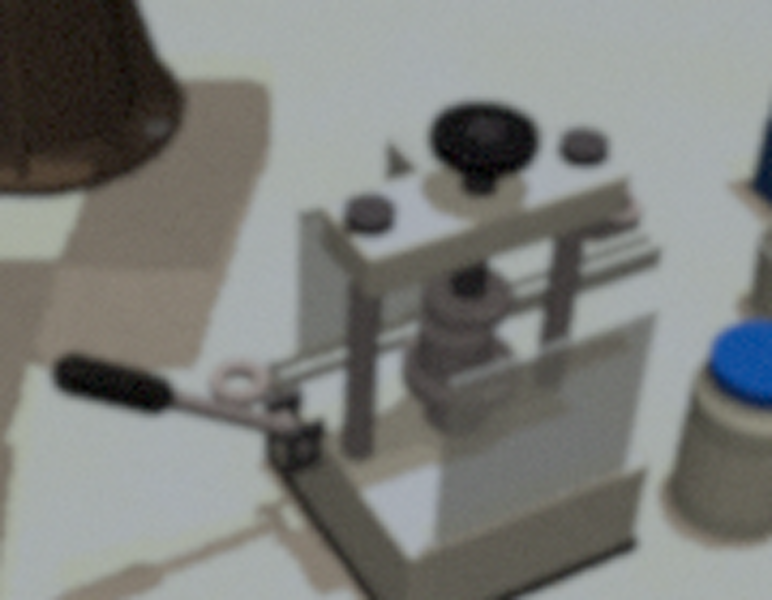

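The die (px ~455,350) is up against the anvil (465,305). The lever is back at rest, the guard is shut and the robot is clear, so I hand in.

```bash
python3 -c "
from workcell import arm
print(arm.hand_in())"
```

```text
the job is handed in; nothing more can be done
None
```

Job handed in at about 20 s: the guard is shut, the die is squeezed against the anvil at about 5.5 N above the usual lever force, and the lever is back up. Two forces ran high on the way: 43 N against the guard's stop, and about 14 N above usual at the lever's bottom stop on stroke 1, before the die met the anvil.

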